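# Air on, then the guide shaft through both air bushings

### The arm

A 6-joint arm with a two-finger parallel gripper is mounted at the origin on the work surface. World frame = base frame: x ahead of the robot, y to its left, z up, the work surface at z = 0. Lengths are in m, angles in rad, forces in N, time in s.
With the tool pointing down it reaches from about 0.25 to 0.775 m from the base axis. Payload 4 kg.
Tool frame: the origin (TCP) lies between the finger pads; the fingertips stand 14 mm ahead of it and the grasp point (between the pads) lies 5 mm behind it (robot.tips_ahead is the distance from the TCP to the fingertips, in m); z points along the fingers, y is the direction in which the jaws open and shut (so a half turn about z gives the same grasp; the last joint's range is limited). The gripper opens to 94 mm and grips with 3 to 60 N. Pads are 16 mm wide; open, the fingers measure 119 mm over their backs; the gripper's body (75 mm by 177 mm) begins 78 mm behind the grasp point.
Start: joints at [1.047, 0.087, 1.371, -0, 1.684, -0.103], TCP at [0.225, 0.502, 0.22] pointing down, gripper open.
Joint ranges: [-3.1, 3.1], [-0.76, 2.03], [0.27, 2.55], [-1.08, 4.22], [0.17, 2.65], [-2.57, 2.57]. Speed limits (rad/s): [2.79, 2.79, 3.14, 3.14, 3.14, 3.14].

### API

Orientations are given as [roll, pitch, yaw] about the fixed x, y, z axes, in that order (R = Rz(yaw) Ry(pitch) Rx(roll)).
In Python, from bench import robot, optics, job gives the robot as it stands.
- The arm moves only by the tool apply_moves, never from a script. Its argument "moves" is a list of rows, each a list of 3 entries, a list of its own where there are three numbers: the shift along the tool's x, y, z in cm, then the turn, a rotation vector about the tool's x, y, z in rad, then the opening, from 0 (shut) to 1 (fully open). In form: [[[tx, ty, tz], [rx, ry, rz], grip], ...]. A call has exactly 10 rows; each row is the pose to reach, as a shift and turn from the pose commanded when the call began, along the tool's axes at that moment; what a row does not reach only later rows make up. A row lasts 1/12 s, in which the tool goes at most 41.7 mm and 7.16 degrees, less where a joint would pass 70% of its speed; a pose out of reach is approached as far as the arm can. A call with a gripper value outside its range is refused whole. The fingers move at their own pace and stop on an object; the grip force is fixed at half the most. Time passes only in rows, so rows that repeat a pose let the fingers close, or fill a call up. It gives the time, the measured TCP pose, the force and the opening at its end, in the units of the state.
- robot.get_obs(): the state, without advancing time (a new reading comes with each control period).
- optics.snapshot(name): name is "scene" or "top"; returns the picture (480x640x3 uint8, red, green, blue); there is no depth.
- optics.get_calibration(name): a dict with "fx", "fy", "cx", "cy" (pixels), "rvec" (rotation vector, rad) and "tvec" (3), from world to camera coordinates, as OpenCV has them. Camera axes: x right, y down, z forward; pixel columns grow to the right and rows downward; lengths in m; the calibration is good to about 2 mm. A picture is of the moment at which its call begins. get_calibration takes no time and is no camera call.
- job.close_job(): hands the job in, once; it reports no verdict.
The state is a dict: "time": time; "joint_positions": joint angles; "qvel": joint speeds; "joint_torque": joint torques, N m; "tool_pos": TCP position; "ee_rot": TCP orientation; "wrist_force": force on the tool from outside, world axes, zero at the start; "wrist_torque": the same for the moment, N m; "width": finger opening in m.
Only numpy, scipy, OpenCV 4.12 (cv2) and the standard library are available. Lean on these libraries where they do the work, as an engineer would, in place of code of your own. Each camera call takes 0.05 s, during which the arm holds its last target.

### The job

Turn the air on at the bearing stand by swinging the ball valve's lever fully open, in line with its pipe; the bushings must have air before the shaft enters them. Then take the guide shaft (the longest one, with the knurled grip) from the rack and pass it, nose down, through the upper and then the lower bushing. Finish while still holding the shaft upright by its grip so that it spans both bushings, its lower end showing below the lower bushing but clear of the base plate, ready for a colleague to lock it; leave the other two shafts and the loose things on the bench where they are.

Things in the scene. Friction and masses are not known exactly. Their poses are not given: they have to be found in the camera images.
- valve (a joint): Opening angle of the ball valve's lever, rad, about the vertical stem. 0 = shut, the lever square across its pipe, pointing away from the bearing blocks (the stand's -y). It grows as the lever swings anticlockwise seen from above, and 1.571 (a firm stop) = fully open, the lever in line with the pipe, pointing to the stand's +x. It starts shut or partly open and stays where it is left; turning it takes about 0.25 N m (4 N at the sleeve).
- valve_stem (a point): Point on the axis of the valve stem, at the mid height of the lever, 80 mm above the table. Its axes are the stand's: z up, x along the valve's pipe. The lever is flat and level, 88 mm long from the stem; a brass valve body lies under it with its top at 60 mm above the table, on the stand's base plate (top 14 mm above the table). A pressure gauge, 42 mm across and 71 mm high, stands on the pipe 72 mm from the stem to the stand's -x.
- lever_grip (a point): Middle of the black plastic sleeve on the valve lever, on the lever's long axis, 60 mm from the stem axis; the sleeve is 18 mm wide, 9 mm thick and 56 mm long. Moves with the lever.
- stand: Air-bearing guide stand, fixed: a grey base plate 200 x 300 x 14 mm (origin: centre of its underside; x, y along its 200 and 300 mm sides), an aluminium column 145 mm high whose axis is at x = -50 mm, y = +75 mm, and two dark bearing blocks, 44 mm square and 22 mm thick, one above the other on short arms at x = +22 mm, y = +75 mm; the ball valve is at x = 0, y = -80 mm. Both have a vertical 15 mm bore, in line.
- upper_mouth (a point): Centre of the upper bearing bushing's mouth, on the bore axis, at the rim of its brass lead-in lip, 138 mm above the table. The lip is 4 mm high and narrows from 22 mm to the 15 mm bore. Axes as the stand's, z up.
- upper_exit (a point): Centre of the bore at the underside of the upper bearing block, 112 mm above the table.
- lower_mouth (a point): Centre of the lower bearing bushing's mouth, at the rim of its own lead-in lip (like the upper one), 76 mm above the table.
- lower_exit (a point): Centre of the bore at the underside of the lower bearing block, 50 mm above the table, so 36 mm above the base plate.
- shaft_grip (a point): Centre of the knurled grip of the guide shaft, on the shaft's axis; the grip is 18 mm across and 40 mm long, the top end of the shaft, so this point is 20 mm below the top and 150 mm above the lower end. The guide shaft is the longest of the three steel shafts in the rack: 170 mm overall, its plain part 12 mm across, weight 140 to 230 g. z runs along the shaft, upward. It stands upright in one of the rack's holes.
- shaft_tip (a point): Lower end of the guide shaft, on its axis; the nose tapers over 6 mm from 12 mm to 7 mm across. z runs along the shaft, upward.
- rack: Wooden shaft rack, fixed, 200 x 56 x 50 mm, origin at the centre of its underside, x along its length; three holes 14 mm across and 38 mm deep at x = -70, 0 and +70 mm. The three shafts stand in them in any order.
- short_mid (a point): Half-way up the short shaft (112 mm overall, with a knurled grip like the guide shaft's); it stands in the rack, to be left there.
- plain_mid (a point): Half-way up the plain shaft (125 mm long, 12 mm across, no grip); it stands in the rack, to be left there.
- collar: A loose dark steel shaft collar, 28 mm across and 10 mm high; origin at its underside. A bystander.
- hexkey: A loose L-shaped hex key, about 120 mm long, lying flat; origin at its underside. A bystander.
- adapter: A small steel coaxial adapter standing upright, 19 mm across and 34 mm high; origin at its underside. A bystander.
- sensor: A black power sensor with a steel connector, about 125 x 34 x 28 mm, lying flat; origin at its underside. A bystander.
- caliper: A digital caliper lying flat, 220 mm long; origin at its underside. A bystander.
- dispenser: A white plastic bottle, 56 mm across and 125 mm high; origin at its underside. A bystander.
- meter: A grey handheld multimeter lying flat, 170 x 80 x 45 mm; origin at its underside. A bystander.

How it is judged:
On the way, in this order (a step that is already met when the one before it is completed fails the run):
1. the air valve is fully open, its lever in line with the pipe (value of joint valve above 1.43 rad), for 0.2 s.
2. the guide shaft's lower end has come out below the upper bushing, on the bore's axis (horizontal distance between shaft_tip and upper_mouth below 0.006 m and z of shaft_tip in the frame of upper_exit below -0.002 m and z of shaft_grip in the frame of upper_mouth above 0.022 m), for 0.05 s.
At the end, for the whole second after the job is handed in: Valve lever within 8 degrees of fully open; guide shaft through both bushings (6 mm of the axis, upright within 0.06 rad), lower end 3 to 33 mm below the lower block, so 3 mm or more clear of the plate; at rest, held by the fingers (over 1 N) (value of joint valve above 1.43 rad and z of shaft_tip in the frame of lower_exit between -0.033 and -0.003 m and horizontal distance between shaft_tip and lower_exit below 0.006 m and z of shaft_grip in the frame of upper_mouth above 0.022 m and horizontal distance between shaft_grip and upper_mouth below 0.008 m and angle between the z axis of shaft_grip and the z axis of stand, either way round below 0.06 rad and contact force between the fingers and shaft above 1 N and linear speed of shaft below 0.02 m/s); the arm keeps its last pose, push and grip.
It fails at once if the shaft is in the upper bushing while the air valve is not open (less than 1.40 rad) (value of joint valve below 1.4 rad and horizontal distance between shaft_tip and upper_mouth below 0.006 m and z of shaft_tip in the frame of upper_mouth between -0.13 and -0.008 m and z of shaft_grip in the frame of upper_mouth above 0.01 m).
It fails at once if one of the other two shafts is taken or knocked out of its place (moved more than 25 mm) (distance of any of short_mid, plain_mid from where it was at the start of the episode above 0.025 m).
It fails at once if a bystander on the bench is pushed away (moved more than 30 mm) (distance of any of collar, hexkey, adapter, sensor, caliper, dispenser, meter from where it was at the start of the episode above 0.03 m).
It also fails if it takes over 72 s, if anything falls off the work surface, if the arm or the gripper's body presses on something with over 40 N, if the wrist force passes 120 N, or if a joint passes its speed limit or range.

## Working session

There is one attempt and no reset: what is moved stays moved. The work goes in short steps, Python scripts to look and compute and a tool call to move; the robot and the scene stay as the last step left them, time stands still between calls to the robot, and variables do not carry over. Pictures are saved under pics/ and viewed, and the job is handed in when it is done.

Besides the shell and the picture viewer there is one more tool, called after "Request:" in YAML: its name, and indented under it one key for each argument. apply_moves: Moves the arm, as the interface text tells. Its arguments: {"type":"object","properties":{"moves":{"type":"array"}},"required":["moves"]}

```bash
ls; mkdir -p pics
python3 - <<'E'
from bench import robot, optics, job
import cv2
print(robot.get_obs())
for n in("scene","top"):
    im=optics.snapshot(n); cv2.imwrite(f"pics/{n}0.png",im[:,:,::-1]); print(n,optics.get_calibration(n))
E
```

```text
pics
{'time': 0.0, 'joint_positions': array([ 1.04692223e+00,  8.79291271e-02,  1.37221543e+00, -1.38428013e-05,
        1.68363530e+00, -1.03094781e-01]), 'qvel': array([-0.00082112, -0.00113634, -0.00058242, -0.00170075, -0.00042994,
        0.00021526]), 'joint_torque': array([-2.00513132e-04, -3.40164185e+01, -3.02432835e+01,  7.15705077e-02,
        3.26584477e-02, -1.50224619e-04]), 'tool_pos': array([0.22440324, 0.50156759, 0.21833801]), 'ee_rot': array([-3.13941565e+00, -2.11404760e-04,  2.72081157e+00]), 'wrist_force': array([-0.49402262,  0.42307684, -0.47813501]), 'wrist_torque': array([ 0.04265762, -0.02104793, -0.03714374]), 'width': 0.09378775186645365}
scene {'fx': 512.3019429669217, 'fy': 512.3019429669217, 'cx': 319.3740257680989, 'cy': 235.938139143942, 'rvec': array([ 1.80071743,  1.45412046, -0.7404448 ]), 'tvec': array([-0.13013713, -0.22487106,  1.66897665])}
top {'fx': 485.806529060523, 'fy': 485.806529060523, 'cx': 311.0800408620985, 'cy': 234.6445780244625, 'rvec': array([ 2.16866577, -2.12614158,  0.15736566]), 'tvec': array([0.01667974, 0.56374453, 1.1552845 ])}
```

View pics/scene0.png

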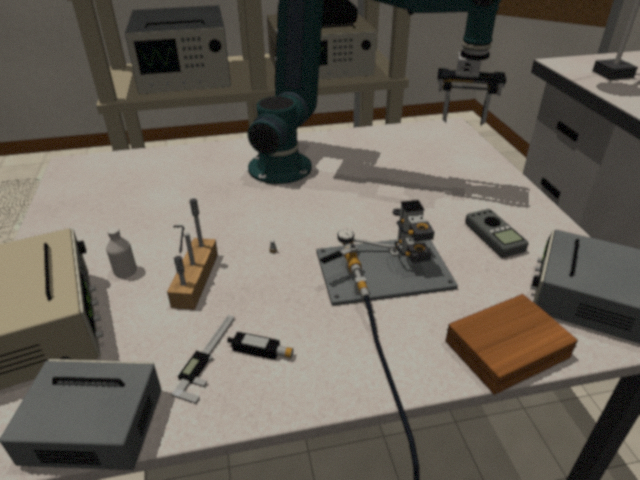

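View pics/top0.png

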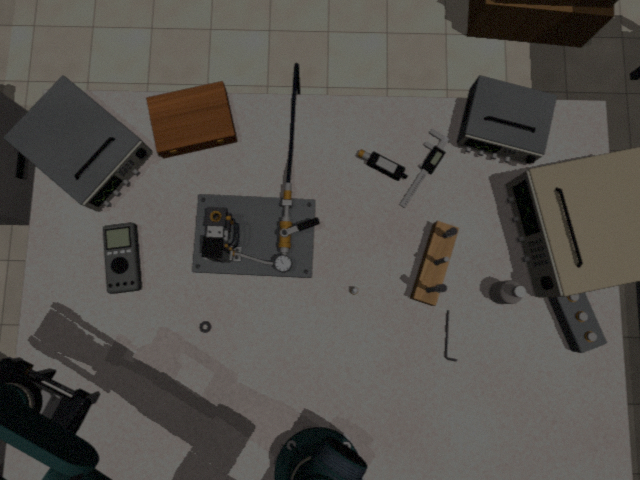

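The pictures show the stand at top (250,235), with its bearings to the left, the valve at (285,232) and its lever pointing right. The rack is at (435,262), with the tallest shaft at its lower end. I'll enlarge both.

Run:
```python
import cv2,numpy as np
t=cv2.imread("pics/top0.png"); s=cv2.imread("pics/scene0.png")
def crop(im,x,y,w,h,k,n):
    cv2.imwrite(n,cv2.resize(cv2.convertScaleAbs(im[y:y+h,x:x+w],alpha=1.6,beta=10),None,fx=k,fy=k,interpolation=cv2.INTER_CUBIC))
a=[(t,185,185,140,105,5,"a"),(t,395,205,80,110,5,"b"),(s,310,190,150,115,5,"c"),(s,160,185,80,125,4,"d")]
for im,x,y,w,h,k,n in a: crop(im,x,y,w,h,k,f"pics/c_{n}.png")
```

```text
(no output)
```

View pics/c_a.png

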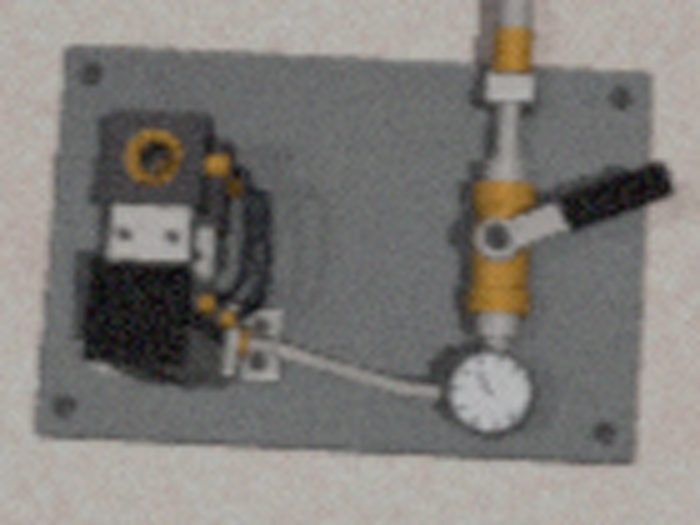

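View pics/c_b.png

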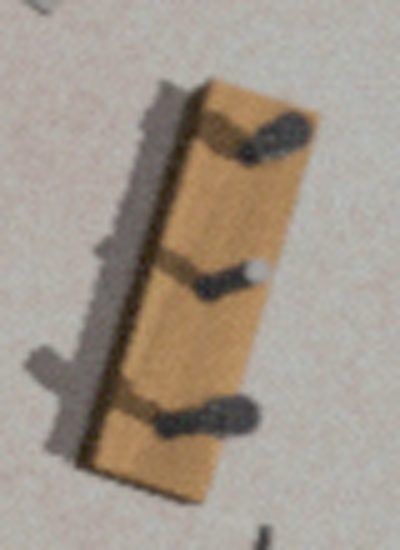

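View pics/c_c.png

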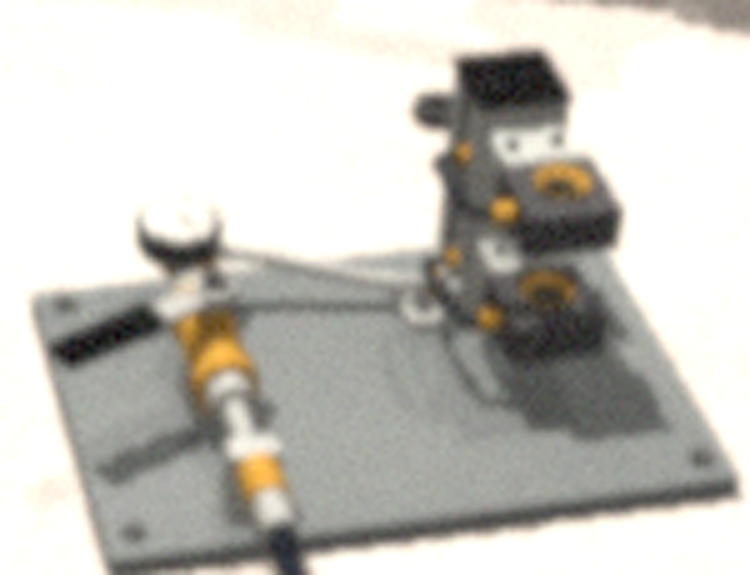

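View pics/c_d.png

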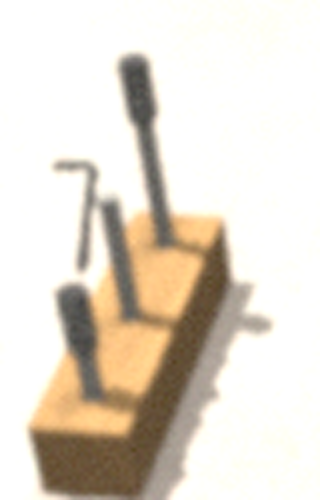

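```bash
cat > h.py <<'E'
import cv2,numpy as np
from scipy.optimize import least_squares
from bench import optics
C={n:optics.get_calibration(n) for n in("scene","top")}
def K(c): return np.array([[c["fx"],0,c["cx"]],[0,c["fy"],c["cy"]],[0,0,1]])
def proj(n,P):
    c=C[n]; return cv2.projectPoints(np.atleast_2d(np.array(P,float)),c["rvec"],c["tvec"],K(c),None)[0][:,0]
def onz(n,p,z):
    c=C[n];R=cv2.Rodrigues(c["rvec"])[0];o=-R.T@c["tvec"];d=R.T@np.linalg.inv(K(c))@np.array([p[0],p[1],1.])
    return o+d*(z-o[2])/d[2]
def cr(p,off,k): return (np.array(p,float)+.5)/k-.5+np.array(off)
def tri(ps): # {cam:pix}
    f=lambda X:np.concatenate([proj(n,X)[0]-p for n,p in ps.items()])
    return least_squares(f,[.5,0,.1])
def fit(obs): # obs: (cam,pix,localxyz); pose x,y,yaw
    def f(q):
        c,s=np.cos(q[2]),np.sin(q[2]);r=[]
        for n,p,l in obs:
            r.append(proj(n,[q[0]+c*l[0]-s*l[1],q[1]+s*l[0]+c*l[1],l[2]])[0]-p)
        return np.concatenate(r)
    return f
E
python3 - <<'E'
from h import *
A=lambda x,y:cr((x,y),(185,185),5); B=lambda x,y:cr((x,y),(395,205),5); Cc=lambda x,y:cr((x,y),(310,190),5); D=lambda x,y:cr((x,y),(160,185),4)
up=(.022,.075,.138)
ot=[("top",A(65,47),(.1,.15,.014)),("top",A(650,72),(.1,-.15,.014)),("top",A(633,460),(-.1,-.15,.014)),("top",A(38,435),(-.1,.15,.014)),("top",A(153,157),up),("top",A(497,237),(0,-.08,.084))]
os=[("scene",Cc(37,297),(-.1,-.15,.014)),("scene",Cc(108,563),(.1,-.15,.014)),("scene",Cc(738,485),(.1,.15,.014)),("scene",Cc(562,185),up),("scene",Cc(548,288),(.022,.075,.076))]
for nm,o in(("top",ot),("scene",os),("both",ot+os)):
    r=least_squares(fit(o),[.5,.2,0]);print(nm,r.x,np.round(r.fun.reshape(-1,2),1).tolist())
    q=r.x;R=np.array([[np.cos(q[2]),-np.sin(q[2])],[np.sin(q[2]),np.cos(q[2])]])
    print(" mouth",q[:2]+R@[.022,.075]," stem",q[:2]+R@[0,-.08])
print("mouth tri",tri({"top":A(153,157),"scene":Cc(562,185)}).x)
st=onz("top",A(497,237),.083);en=onz("top",A(672,178),.084);d=en-st
print("lever",st,en,np.linalg.norm(d),np.arctan2(d[1],d[0]))
for nm,t,s in(("guide",(238,415),(133,65)),("plain",(258,270),(110,202)),("short",(290,130),(73,292))):
    r=tri({"top":B(*t),"scene":D(*s)});print(nm,r.x,r.cost)
print("guide base",onz("top",B(160,428),.05),onz("scene",D(165,245),.05))
print("hole short",onz("top",B(247,157),.05),"plain",onz("top",B(203,290),.05))
for p in((210,80),(322,115),(203,500),(95,462)): print(onz("top",B(*p),.05))
E
```

```text
top [ 0.56386798  0.17178753 -0.02186435] [[-0.3, -0.5], [0.4, -0.6], [0.6, 0.5], [-0.9, 0.5], [0.0, 0.0], [0.2, -0.0]]
 mouth [0.58750242 0.24628862]  stem [0.56211897 0.09180665]
scene [ 0.57089272  0.17113868 -0.03717774] [[-1.3, -0.9], [-0.6, 0.1], [1.4, -0.4], [0.3, -0.2], [0.1, 0.8]]
 mouth [0.59566521 0.24526913]  stem [0.56791919 0.09119396]
both [ 0.56595756  0.1719426  -0.02667532] [[-0.1, -1.5], [0.5, -1.1], [0.3, -0.1], [-1.1, -0.7], [0.1, -1.0], [0.1, -0.7], [-1.6, -1.7], [-0.1, -1.0], [1.0, -2.4], [-0.2, -1.7], [-0.4, -0.7]]
 mouth [0.58995014 0.24632913]  stem [0.56382379 0.09197106]
mouth tri [0.58870279 0.24777633 0.13208877]
lever [0.56221403 0.09229927 0.083     ] [0.59215459 0.00968364 0.084     ] 0.08787934777618005 -1.2231106598345174
guide [ 0.43439356 -0.25618653  0.17512558] 6.945993286644083e-05
plain [ 0.50184654 -0.277781    0.12921083] 0.2853892654180939
short [ 0.56780122 -0.29785749  0.11949641] 0.0007852825066877549
guide base [ 0.43256107 -0.2525129   0.05      ] [ 0.44208705 -0.25588229  0.05      ]
hole short [ 0.56511932 -0.29699074  0.05      ] plain [ 0.49951361 -0.27434995  0.05      ]
[ 0.60296578 -0.27956589  0.05      ]
[ 0.58665875 -0.33418441  0.05      ]
[ 0.3986757  -0.27261717  0.05      ]
[ 0.41572109 -0.22106172  0.05      ]
```

```bash
cat > m.py <<'E'
import numpy as np
from scipy.spatial.transform import Rotation as Ro
def rows(p0,yaw0,targets):
    R=Ro.from_euler("xyz",[np.pi,0,yaw0]).as_matrix()
    for p,yaw in targets:
        d=R.T@(np.array(p)-p0)*100
        print(np.round(d,1).tolist(), "rz",round(-(yaw-yaw0),3))
E
python3 - <<'E'
from m import *
pi=np.pi
rows(np.array([.225,.502,.22]),2.7208,[((.545,.02,.22),pi)])
st=np.array([.562,.0918])
# path of finger centre from yaw pi, over lever angle
for th in np.linspace(-1.223,-.022,9):
    u=np.array([np.cos(th),np.sin(th)]);n=np.array([np.sin(th),-np.cos(th)])
    d=.009+.008*abs(n[0])+.0125*abs(n[1])
    p=st+.06*u+d*n; print(round(th,2),p.round(4))
E
```

```text
[-48.9, -30.9, -0.0] rz -0.421
-1.22 [0.5629 0.0283]
-1.07 [0.5713 0.0286]
-0.92 [0.5799 0.0301]
-0.77 [0.5885 0.0331]
-0.62 [0.5969 0.0375]
-0.47 [0.6046 0.0433]
-0.32 [0.6115 0.0506]
-0.17 [0.6172 0.0592]
-0.02 [0.6215 0.0688]
```

Request:
apply_moves:
  moves:
    - [[-3.6,-2.3,0],[0,0,-0.1],0]
    - [[-7.2,-4.6,0],[0,0,-0.2],0]
    - [[-10.8,-6.9,0],[0,0,-0.3],0]
    - [[-14.4,-9.2,0],[0,0,-0.421],0]
    - [[-18,-11.5,0],[0,0,-0.421],0]
    - [[-21.5,-13.6,0],[0,0,-0.421],0]
    - [[-25,-15.8,0],[0,0,-0.421],0]
    - [[-28.5,-18,0],[0,0,-0.421],0]
    - [[-32,-20.2,0],[0,0,-0.421],0]
    - [[-35.5,-22.4,0],[0,0,-0.421],0]

```text
time: 0.93
tool_pos: [0.4534, 0.1569, 0.2192]
ee_rot: [3.141, -0.0, -3.141]
wrist_force: [0.8, -0.1, 0.8]
width: 0.0307
```

Request:
apply_moves:
  moves:
    - [[-2.1,-3.3,0],[0,0,0],0]
    - [[-4.3,-6.6,0],[0,0,0],0]
    - [[-6.5,-9.9,0],[0,0,0],0]
    - [[-8.7,-13.2,0],[0,0,0],0]
    - [[-8.7,-13.2,3],[0,0,0],0]
    - [[-8.7,-13.2,6],[0,0,0],0]
    - [[-8.7,-13.2,9],[0,0,0],0]
    - [[-8.7,-13.2,12],[0,0,0],0]
    - [[-8.7,-13.2,14],[0,0,0],0]
    - [[-8.7,-13.2,14],[0,0,0],0]

```text
time: 1.77
tool_pos: [0.5357, 0.027, 0.0732]
ee_rot: [3.141, -0.012, 3.142]
wrist_force: [-0.5, 0.1, -0.7]
width: 0.0002
```

Run:
```python
from bench import robot, optics
import cv2
o=robot.get_obs();print(o["tool_pos"],o["wrist_force"],o["width"])
a=[("top",225,165,120,100),("scene",290,160,150,120)]
for n,x,y,w,h in a:
    im=optics.snapshot(n)[:,:,::-1]; cv2.imwrite(f"pics/v1{n}.png",cv2.resize(cv2.convertScaleAbs(im[y:y+h,x:x+w],alpha=1.6),None,fx=5,fy=5,interpolation=cv2.INTER_CUBIC))
```

```text
[0.53568881 0.02698121 0.07316973] [-0.54164937  0.12919089 -0.69315817] 0.0001691551037388562
```

View pics/v1top.png

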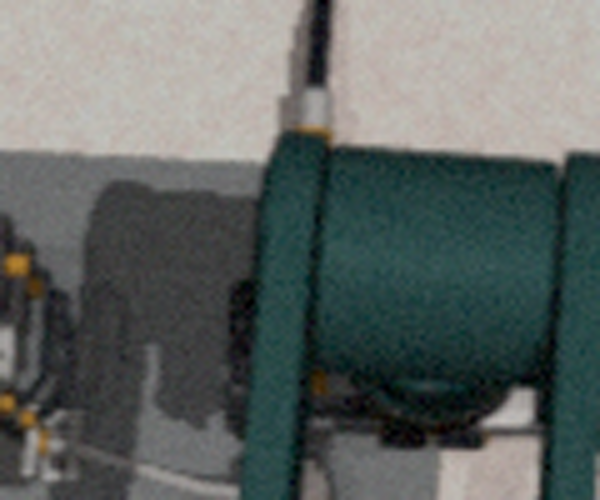

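View pics/v1scene.png

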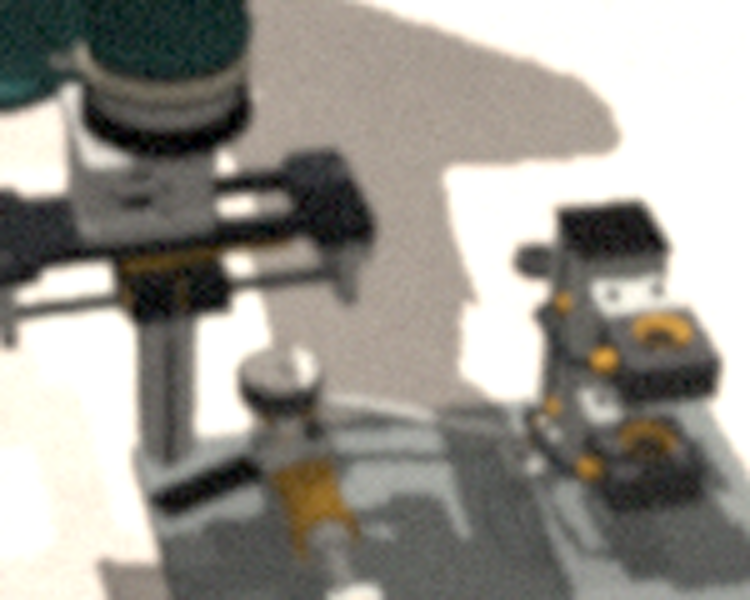

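Request:
apply_moves:
  moves:
    - [[0,0,-0.5],[0,0,0],0]
    - [[0,0,-0.5],[0,0,0],0]
    - [[-0.7,0.3,-0.5],[0,0,0],0]
    - [[-1.4,0.6,-0.5],[0,0,0],0]
    - [[-2.0,0.8,-0.5],[0,0,0],0]
    - [[-2.6,0.9,-0.5],[0,0,0],0]
    - [[-3.1,1.0,-0.5],[0,0,0],0]
    - [[-3.6,1.1,-0.5],[0,0,0],0]
    - [[-4.0,1.2,-0.5],[0,0,0],0]
    - [[-4.4,1.3,-0.5],[0,0,0],0]

```text
time: 2.7
tool_pos: [0.5819, 0.04, 0.0835]
ee_rot: [-3.141, -0.007, -3.141]
wrist_force: [-6.1, -0.8, 1.5]
width: 0.0003
```

Request:
apply_moves:
  moves:
    - [[-0.7,0.1,0],[0,0,0],0]
    - [[-1.4,0.3,0],[0,0,0],0]
    - [[-2.0,0.6,0],[0,0,0],0]
    - [[-2.6,1.0,0],[0,0,0],0]
    - [[-3.1,1.5,0],[0,0,0],0]
    - [[-3.5,2.0,0],[0,0,0],0]
    - [[-3.8,2.5,0],[0,0,0],0]
    - [[-3.9,3.0,0],[0,0,0],0]
    - [[-3.9,3.2,0],[0,0,0],0]
    - [[-3.9,3.2,0],[0,0,0],0]

```text
time: 3.53
tool_pos: [0.6223, 0.0691, 0.0832]
ee_rot: [-3.135, -0.004, 3.141]
wrist_force: [-2.2, -7.8, -1.3]
width: 0.0004
```

Request:
apply_moves:
  moves:
    - [[0,0.2,0],[0,0,0],0]
    - [[0,0.4,0],[0,0,0],0]
    - [[0,0.6,0],[0,0,0],0]
    - [[0,0.6,0],[0,0,0],0]
    - [[0,0.6,0],[0,0,0],0]
    - [[0,0.6,0],[0,0,0],0]
    - [[0,0.6,0],[0,0,0],0]
    - [[0,0.6,0],[0,0,0],0]
    - [[0,0.6,0],[0,0,0],0]
    - [[0,0.6,0],[0,0,0],0]

```text
time: 4.37
tool_pos: [0.6222, 0.0695, 0.0833]
ee_rot: [-3.126, -0.004, 3.138]
wrist_force: [-3.2, -18.5, -1.5]
width: 0.0001
```

Request:
apply_moves:
  moves:
    - [[0,-2,0],[0,0,0],0]
    - [[0,-4,0],[0,0,0],0]
    - [[0,-4,-4],[0,0,0],0.5]
    - [[0,-4,-8],[0,0,0],0.7]
    - [[0,-4,-12],[0,0,0],0.7]
    - [[0,-4,-16],[0,0,0],0.7]
    - [[2,-7,-17],[0,0,0],0.7]
    - [[4,-10,-17],[0,0,0],0.7]
    - [[6,-13,-17],[0,0,0],0.7]
    - [[8,-16,-17],[0,0,0],0.7]

```text
time: 5.2
tool_pos: [0.5433, -0.0825, 0.2554]
ee_rot: [3.141, 0.003, -3.14]
wrist_force: [0.7, 0.5, 0.2]
width: 0.0504
```

Run:
```python
from bench import robot, optics
import cv2
o=robot.get_obs();print(o["tool_pos"],o["ee_rot"],o["qvel"])
a=[("top",185,175,140,110),("scene",310,190,150,115)]
for n,x,y,w,h in a:
    im=optics.snapshot(n)[:,:,::-1]; cv2.imwrite(f"pics/v2{n}.png",cv2.resize(cv2.convertScaleAbs(im[y:y+h,x:x+w],alpha=1.6),None,fx=5,fy=5,interpolation=cv2.INTER_CUBIC))
```

```text
[ 0.5433363  -0.08254571  0.25542948] [ 3.14141314  0.00331639 -3.13970147] [-0.74324292 -0.42722906  0.48313789 -0.00521177 -0.04222145 -0.72478062]
```

View pics/v2top.png

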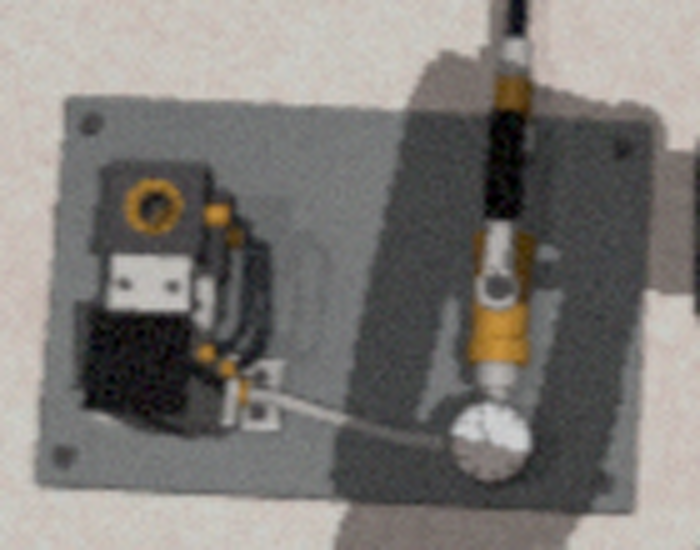

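View pics/v2scene.png

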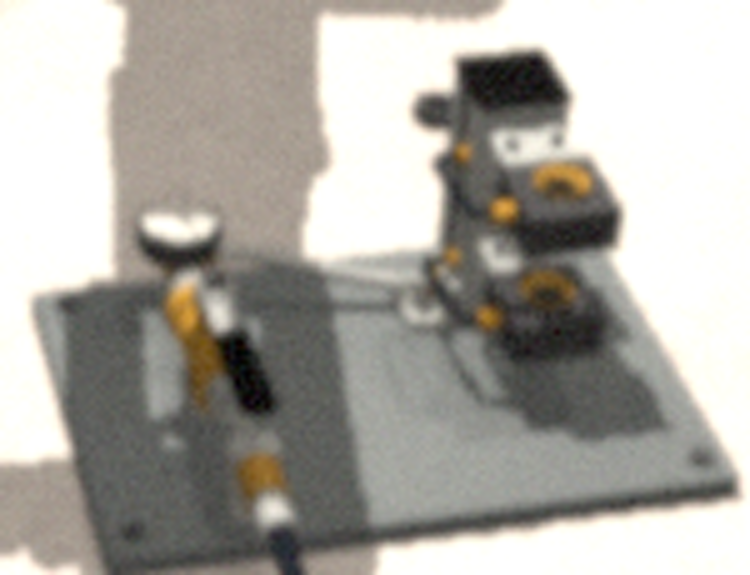

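The lever now lies in line with the pipe in both views: top crop (497,290) to (507,110), parallel to the pipe. Next, the rack.

Request:
apply_moves:
  moves:
    - [[1.8,-2.8,0],[0,0,0],0.7]
    - [[3.6,-5.6,0],[0,0,0],0.7]
    - [[5.4,-8.4,0],[0,0,0],0.7]
    - [[7.2,-11.2,0],[0,0,0],0.7]
    - [[9,-14,0],[0,0,0],0.7]
    - [[10.9,-17,0],[0,0,0],0.7]
    - [[10.9,-17,0],[0,0,0],0.7]
    - [[10.9,-17,0],[0,0,0],0.7]
    - [[10.9,-17,0],[0,0,0],0.7]
    - [[10.9,-17,0],[0,0,0],0.7]

```text
time: 6.13
tool_pos: [0.4353, -0.251, 0.2545]
ee_rot: [3.141, 0.001, -3.139]
wrist_force: [-0.4, 0.9, 0.3]
width: 0.0657
```

```bash
cat > look.py <<'E'
import sys,cv2
from bench import robot,optics
def look(tag,crops):
    o=robot.get_obs();print(o["time"],o["tool_pos"],o["ee_rot"],o["width"],abs(o["qvel"]).max(),o["wrist_force"])
    for n,x,y,w,h,k in crops:
        im=optics.snapshot(n)[:,:,::-1];cv2.imwrite(f"pics/{tag}_{n}.png",im)
        cv2.imwrite(f"pics/{tag}_{n}c.png",cv2.resize(cv2.convertScaleAbs(im[y:y+h,x:x+w],alpha=1.6),None,fx=k,fy=k,interpolation=cv2.INTER_CUBIC))
E
python3 -c "
from look import look
look('r1',[('top',385,195,130,130,5),('scene',120,100,150,150,4)])"
```

```text
6.1333 [ 0.43528795 -0.25102036  0.25452347] [ 3.14095429e+00  9.05565509e-04 -3.13924551e+00] 0.06569494521263299 0.008607688442157143 [-0.39187684  0.86837786  0.34306905]
```

View pics/r1_topc.png

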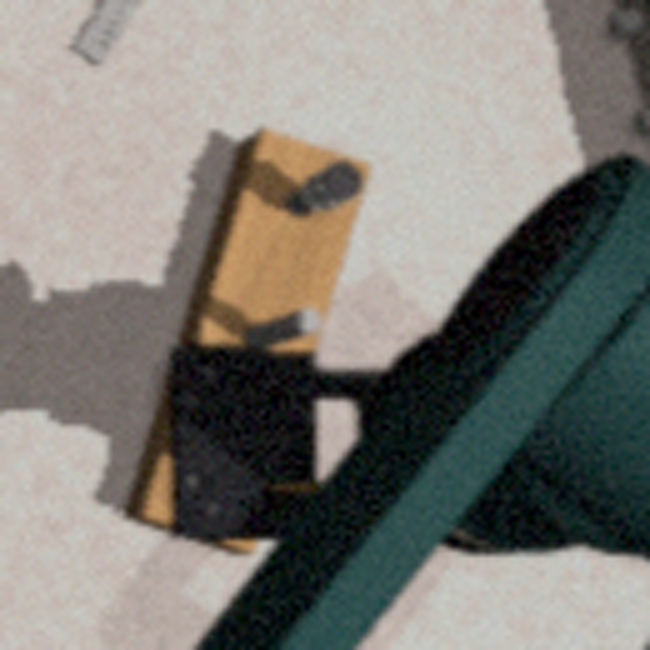

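View pics/r1_scenec.png

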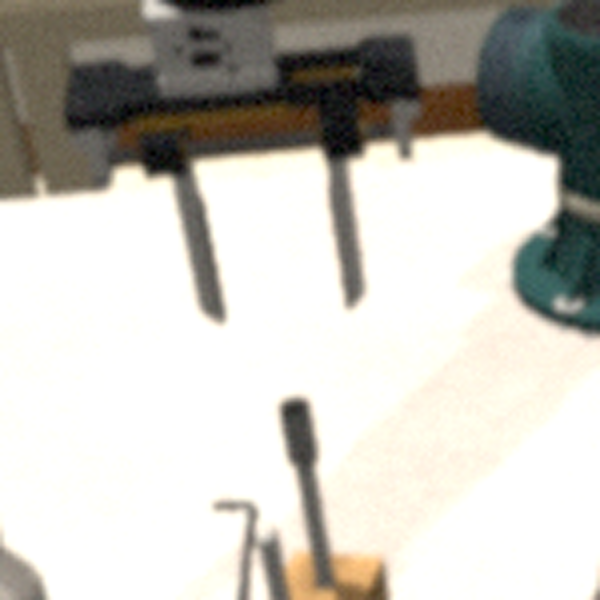

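Run:
```python
from h import *
B=lambda x,y:cr((x,y),(395,205),5);D=lambda x,y:cr((x,y),(160,185),4)
E=lambda x,y:cr((x,y),(120,100),4)
print("top cam: top",onz("top",B(240,414),.182),"short",onz("top",B(293,129),.124),"plain",onz("top",B(258,270),.137))
print("scene: top",onz("scene",D(133,62),.182),"plain",onz("scene",D(110,202),.137),"short",onz("scene",D(73,290),.124))
for w in (0.033+.0125,.033): print(proj("scene",[[.4353,-.251-w,.2405],[.4353,-.251+w,.2405]]))
print("obs",E(217,318),E(354,305),"shaft top",E(295,402),proj("scene",[.434,-.2555,.182]),proj("top",[.434,-.2555,.182]),B(240,414))
```

```text
top cam: top [ 0.43455304 -0.25520083  0.182     ] short [ 0.56757669 -0.29784836  0.124     ] plain [ 0.50100786 -0.27680012  0.137     ]
scene: top [ 0.44238813 -0.25523907  0.182     ] plain [ 0.51347937 -0.27544795  0.137     ] short [ 0.57192328 -0.29712501  0.124     ]
[[169.82513825 178.28031165]
 [211.42603267 173.83063978]]
[[175.60404021 177.66219471]
 [205.77551126 174.43502501]]
obs [173.875 179.125] [208.125 175.875] shaft top [193.375 200.125] [[192.71140028 198.22112146]] [[442.74501579 287.66297538]] [442.6 287.4]
```

Request:
apply_moves:
  moves:
    - [[0.1,-0.4,0],[0,0,0],0.6]
    - [[0.1,-0.4,2],[0,0,0],0.6]
    - [[0.1,-0.4,4],[0,0,0],0.6]
    - [[0.1,-0.4,6],[0,0,0],0.6]
    - [[0.1,-0.4,8],[0,0,0],0.6]
    - [[0.1,-0.4,9.7],[0,0,0],0.6]
    - [[0.1,-0.4,9.7],[0,0,0],0.6]
    - [[0.1,-0.4,9.7],[0,0,0],0.6]
    - [[0.1,-0.4,9.7],[0,0,0],0.6]
    - [[0.1,-0.4,9.7],[0,0,0],0.6]

```text
time: 7.07
tool_pos: [0.434, -0.2567, 0.1593]
ee_rot: [-3.14, 0.003, -3.141]
wrist_force: [-0.7, 0.6, 0.8]
width: 0.0567
```

```bash
python3 -c "
from look import look
look('r2',[('scene',120,130,150,150,4)])"
```

```text
7.0667 [ 0.43402747 -0.25665647  0.15928704] [-3.13973537e+00  2.57587941e-03 -3.14104150e+00] 0.056680398160189875 0.003197491188532179 [-0.68042772  0.59409781  0.82726664]
```

View pics/r2_scenec.png

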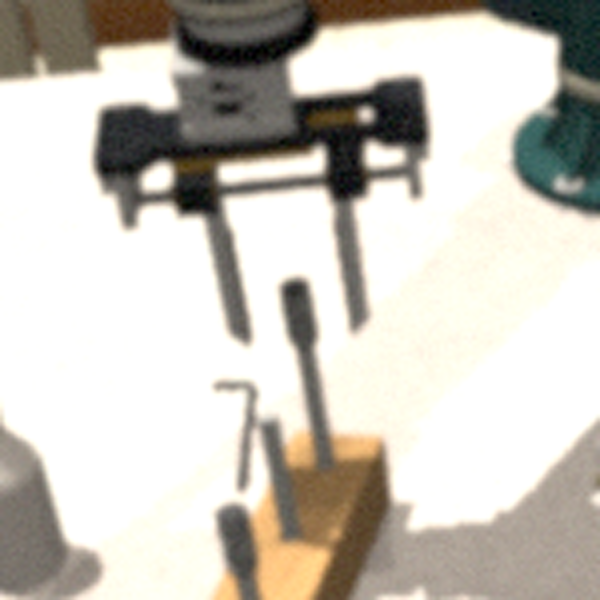

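Request:
apply_moves:
  moves:
    - [[0,0,0.1],[0,0,0],0]
    - [[0,0,0.1],[0,0,0],0]
    - [[0,0,0.1],[0,0,0],0]
    - [[0,0,0.1],[0,0,0],0]
    - [[0,0,0.1],[0,0,0],0]
    - [[0,0,0.1],[0,0,0],0]
    - [[0,0,0.1],[0,0,0],0]
    - [[0,0,0.1],[0,0,0],0]
    - [[0,0,0.1],[0,0,0],0]
    - [[0,0,0.1],[0,0,0],0]

```text
time: 7.95
tool_pos: [0.4331, -0.2562, 0.1564]
ee_rot: [3.142, -0.0, -3.141]
wrist_force: [-0.1, -0.5, 0.3]
width: 0.0176
```

Request:
apply_moves:
  moves:
    - [[0,0,-1],[0,0,0],0]
    - [[0,0,-2.5],[0,0,0],0]
    - [[0,0,-4.5],[0,0,0],0]
    - [[0,0,-6.5],[0,0,0],0]
    - [[0,0,-9],[0,0,0],0]
    - [[0,0,-11.5],[0,0,0],0]
    - [[0,0,-14],[0,0,0],0]
    - [[0,0,-16.5],[0,0,0],0]
    - [[0,0,-18],[0,0,0],0]
    - [[0,0,-18],[0,0,0],0]

```text
time: 8.78
tool_pos: [0.4339, -0.2568, 0.3413]
ee_rot: [-3.137, 0.006, -3.141]
wrist_force: [-0.8, 0.1, -1.0]
width: 0.0175
```

```bash
python3 -c "
from look import look
look('r3',[('scene',120,50,150,200,3)])"
```

```text
8.7833 [ 0.43393265 -0.25677883  0.3412716 ] [-3.13689153  0.00640609 -3.14133766] 0.01747727478858616 0.08541731518764892 [-0.78063771  0.10058637 -1.03804301]
```

View pics/r3_scenec.png

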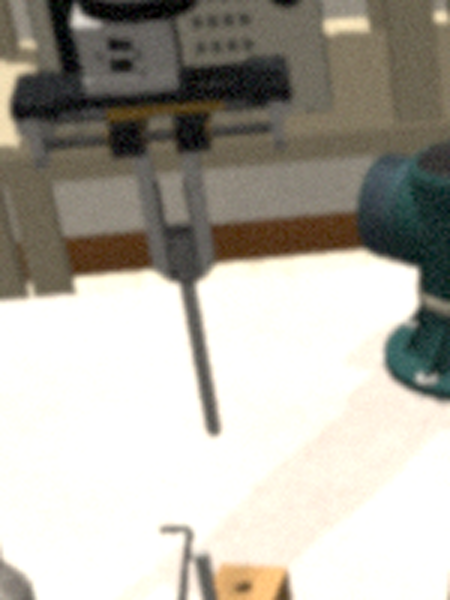

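Request:
apply_moves:
  moves:
    - [[-0.5,1.8,0],[0,0,0],0]
    - [[-1.5,5,0],[0,0,0],0]
    - [[-2.5,8.2,0],[0,0,0],0]
    - [[-3.5,11.4,0],[0,0,0],0]
    - [[-4.5,14.6,0],[0,0,0],0]
    - [[-5.5,17.8,0],[0,0,0],0]
    - [[-6.5,21,0],[0,0,0],0]
    - [[-7.5,24.2,0],[0,0,0],0]
    - [[-8.5,27.4,0],[0,0,0],0]
    - [[-9.3,30,0],[0,0,0],0]

```text
time: 9.67
tool_pos: [0.5257, 0.0462, 0.334]
ee_rot: [3.141, -0.004, -3.14]
wrist_force: [0.9, -0.3, -1.4]
width: 0.0176
```

Request:
apply_moves:
  moves:
    - [[-0.9,3,0],[0,0,0],0]
    - [[-1.9,6.2,0],[0,0,0],0]
    - [[-2.9,9.4,0],[0,0,0],0]
    - [[-3.9,12.6,0],[0,0,0],0]
    - [[-4.9,15.8,0],[0,0,0],0]
    - [[-5.6,18.2,0],[0,0,0],0]
    - [[-6.1,20.3,0],[0,0,0],0]
    - [[-6.1,20.3,0],[0,0,0],0]
    - [[-6.1,20.3,0],[0,0,0],0]
    - [[-6.1,20.3,0],[0,0,0],0]

```text
time: 10.5
tool_pos: [0.5866, 0.2462, 0.3349]
ee_rot: [-3.14, -0.003, 3.141]
wrist_force: [0.0, 0.3, -2.1]
width: 0.0176
```

```bash
python3 -c "
from look import look
look('s1',[('scene',340,90,130,170,4),('top',175,175,150,110,5)])"
```

```text
10.5 [0.58661634 0.24622793 0.33485292] [-3.14010265e+00 -2.86675274e-03  3.14147505e+00] 0.017555177084486492 0.022814352068006513 [ 0.01422182  0.26167625 -2.06058828]
```

View pics/s1_scenec.png

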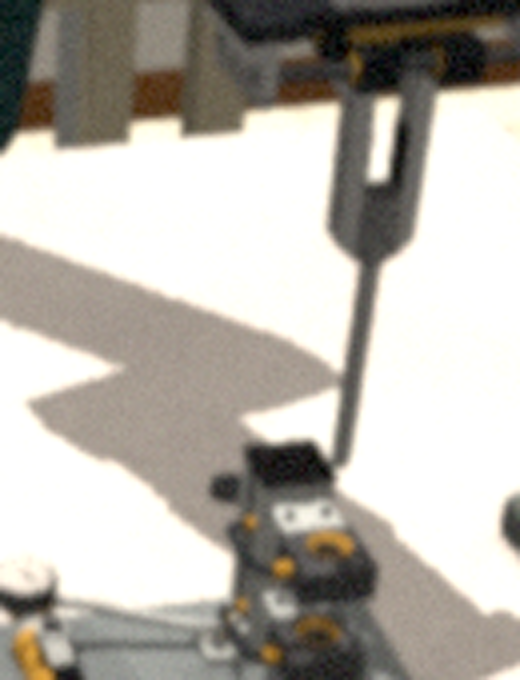

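View pics/s1_topc.png

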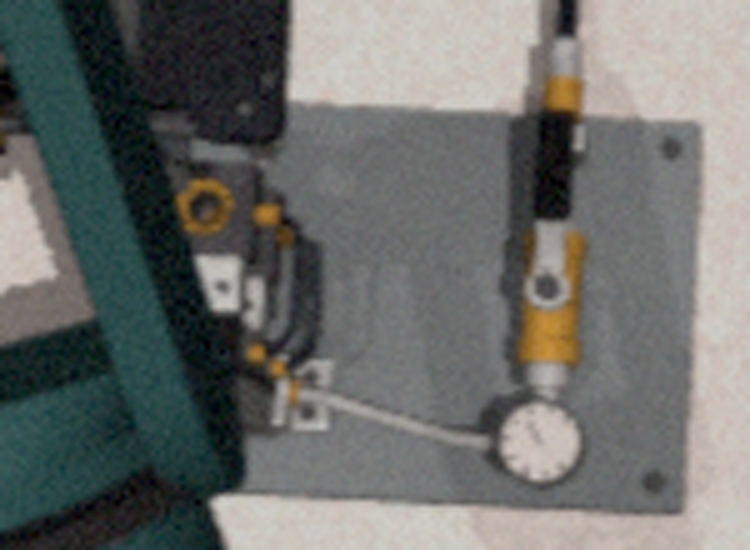

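Run:
```python
from h import *
S=lambda x,y:cr((x,y),(340,90),4)
tip=S(342,466);print("tip obs",tip,"pred",proj("scene",[.5866,.2462,.1905])[0])
b=tip-proj("scene",[.5866,.2462,.1905])[0]
for m,z in(((330,541),.138),((318,629),.076)):
    print(S(*m),"bias-corrected",onz("scene",S(*m)-b,z))
A=lambda x,y:cr((x,y),(185,185),5)
print("top",onz("top",A(153,157),.138), onz("top",cr((205,207),(175,175),5),.138))
# shaft tilt: grip bottom at z=tip+.13
print(S(368,270),proj("scene",[.5866,.2462,.3205-.002])[0]+b)
```

```text
tip obs [425.125 206.125] pred [423.86828494 204.65816755]
[422.125 224.875] bias-corrected [0.58399804 0.24637708 0.138     ]
[419.125 246.875] bias-corrected [0.5854365  0.24569601 0.076     ]
top [0.58757115 0.24639096 0.138     ] [0.58758948 0.24548357 0.138     ]
[431.625 157.125] [432.26157003 154.02707524]
```

Request:
apply_moves:
  moves:
    - [[0,0,0.5],[0,0,0],0]
    - [[0,0,1],[0,0,0],0]
    - [[0,0,1.5],[0,0,0],0]
    - [[0,0,2],[0,0,0],0]
    - [[0,0,2.5],[0,0,0],0]
    - [[0,0,3],[0,0,0],0]
    - [[0,0,3.5],[0,0,0],0]
    - [[0,0,4],[0,0,0],0]
    - [[0,0,4.4],[0,0,0],0]
    - [[0,0,4.4],[0,0,0],0]

```text
time: 11.43
tool_pos: [0.5866, 0.2468, 0.291]
ee_rot: [-3.141, -0.002, -3.141]
wrist_force: [-0.0, -0.6, -1.0]
width: 0.0175
```

```bash
python3 -c "
from look import look
look('s2',[('scene',370,140,100,120,6)])"
```

```text
11.4333 [0.58664005 0.24681928 0.29101869] [-3.14106031e+00 -2.07006798e-03 -3.14127480e+00] 0.017467967027614953 0.019348242724067023 [-0.0497442  -0.56642158 -0.95460719]
```

View pics/s2_scenec.png

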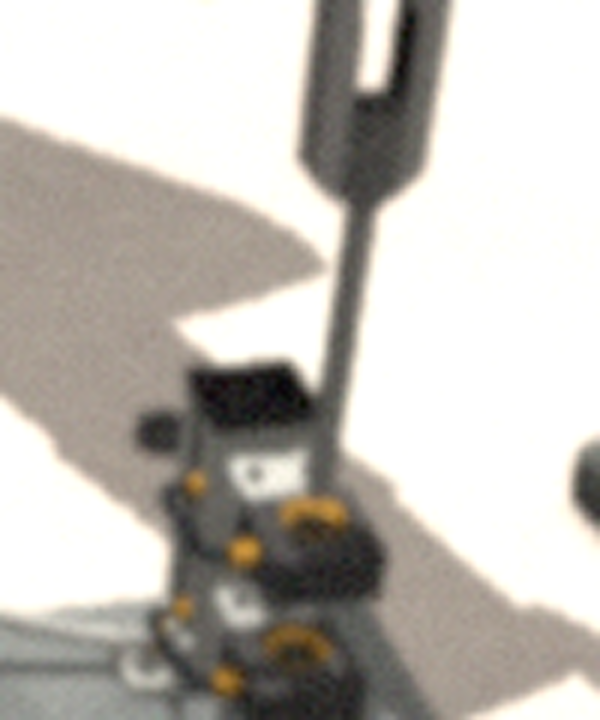

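Request:
apply_moves:
  moves:
    - [[0,-0.1,0.2],[0,0,0],0]
    - [[0,-0.1,0.4],[0,0,0],0]
    - [[0,-0.1,0.6],[0,0,0],0]
    - [[0,-0.1,0.8],[0,0,0],0]
    - [[0,-0.1,1],[0,0,0],0]
    - [[0,-0.1,1.2],[0,0,0],0]
    - [[0,-0.1,1.4],[0,0,0],0]
    - [[0,-0.1,1.6],[0,0,0],0]
    - [[0,-0.1,1.8],[0,0,0],0]
    - [[0,-0.1,1.8],[0,0,0],0]

```text
time: 12.32
tool_pos: [0.5868, 0.2458, 0.2738]
ee_rot: [-3.141, -0.001, -3.141]
wrist_force: [0.6, -0.7, -1.5]
width: 0.0171
```

```bash
python3 -c "
from look import look
look('s3',[('scene',370,150,100,120,6)])"
```

```text
12.3167 [0.58683284 0.24579786 0.27380795] [-3.14133223e+00 -9.28873356e-04 -3.14138840e+00] 0.017145521490748803 0.009071188840110624 [ 0.63162949 -0.69688964 -1.52833711]
```

View pics/s3_scenec.png

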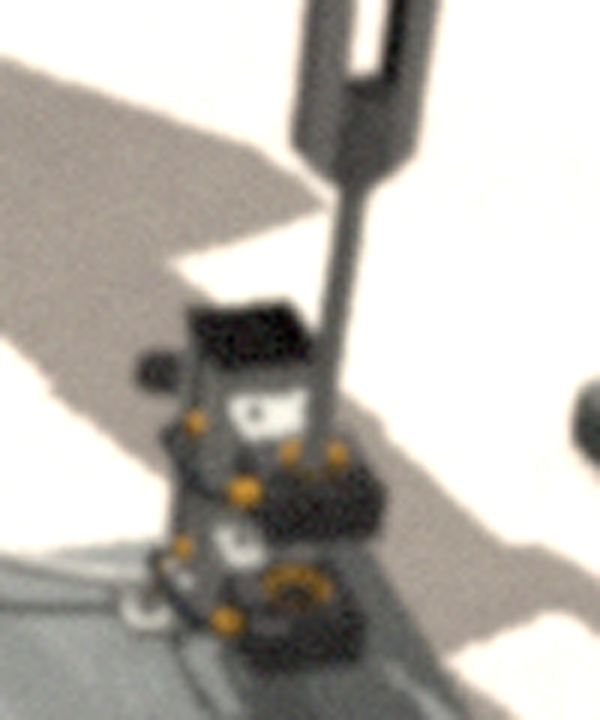

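The nose is in the upper mouth at crop (314,450), with the orange lip visible on both sides (290 and 338). There is no contact force.

Request:
apply_moves:
  moves:
    - [[0,0,0.3],[0,0,0],0]
    - [[0,0,0.7],[0,0,0],0]
    - [[0,0,1.1],[0,0,0],0]
    - [[0,0,1.5],[0,0,0],0]
    - [[0,0,1.9],[0,0,0],0]
    - [[0,0,2.3],[0,0,0],0]
    - [[0,0,2.7],[0,0,0],0]
    - [[0,0,3.1],[0,0,0],0]
    - [[0,0,3.5],[0,0,0],0]
    - [[0,0,3.5],[0,0,0],0]

```text
time: 13.2
tool_pos: [0.5866, 0.2457, 0.2381]
ee_rot: [-3.141, -0.002, -3.141]
wrist_force: [0.6, 0.1, -2.3]
width: 0.0173
```

```bash
python3 -c "
from look import look
look('s4',[('scene',370,150,100,120,6)])"
```

```text
13.2 [0.58658688 0.24573724 0.23813584] [-3.14106640e+00 -1.89806083e-03 -3.14141198e+00] 0.01733851598715604 0.015404549697349227 [ 0.63718804  0.12060969 -2.34245696]
```

View pics/s4_scenec.png

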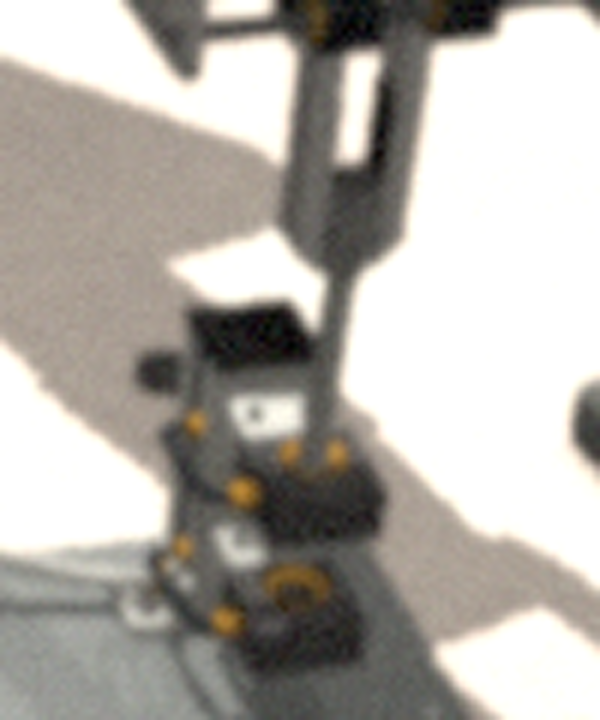

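Request:
apply_moves:
  moves:
    - [[0,0,0.3],[0,0,0],0]
    - [[0,0,0.6],[0,0,0],0]
    - [[0,0,1.0],[0,0,0],0]
    - [[0,0,1.4],[0,0,0],0]
    - [[0,0,1.8],[0,0,0],0]
    - [[0,0,2.2],[0,0,0],0]
    - [[0,0,2.6],[0,0,0],0]
    - [[0,0,3.0],[0,0,0],0]
    - [[0,0,3.3],[0,0,0],0]
    - [[0,0,3.3],[0,0,0],0]

```text
time: 14.08
tool_pos: [0.5866, 0.2458, 0.2053]
ee_rot: [-3.141, -0.002, -3.141]
wrist_force: [-0.1, -0.7, -1.3]
width: 0.0175
```

Request:
apply_moves:
  moves:
    - [[0,0,0.3],[0,0,0],0]
    - [[0,0,0.6],[0,0,0],0]
    - [[0,0,1.0],[0,0,0],0]
    - [[0,0,1.4],[0,0,0],0]
    - [[0,0,1.8],[0,0,0],0]
    - [[0,0,2.2],[0,0,0],0]
    - [[0,0,2.5],[0,0,0],0]
    - [[0,0,2.8],[0,0,0],0]
    - [[0,0,2.8],[0,0,0],0]
    - [[0,0,2.8],[0,0,0],0]

```text
time: 14.92
tool_pos: [0.5864, 0.2459, 0.1775]
ee_rot: [-3.141, -0.002, -3.141]
wrist_force: [-3.1, 1.4, -2.0]
width: 0.0174
```

```bash
python3 -c "
from look import look
look('s5',[('scene',370,170,100,120,6),('top',185,175,140,110,5)])"
```

```text
14.9167 [0.58636653 0.24592811 0.17752602] [-3.14144129e+00 -2.06941320e-03 -3.14116436e+00] 0.017394774882104735 0.0031238993829498405 [-3.13848266  1.44779566 -1.9739356 ]
```

View pics/s5_scenec.png

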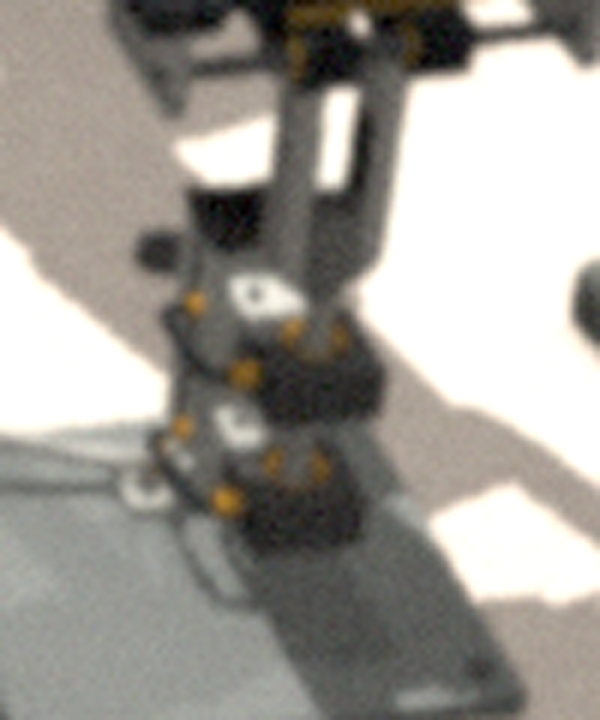

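View pics/s5_topc.png

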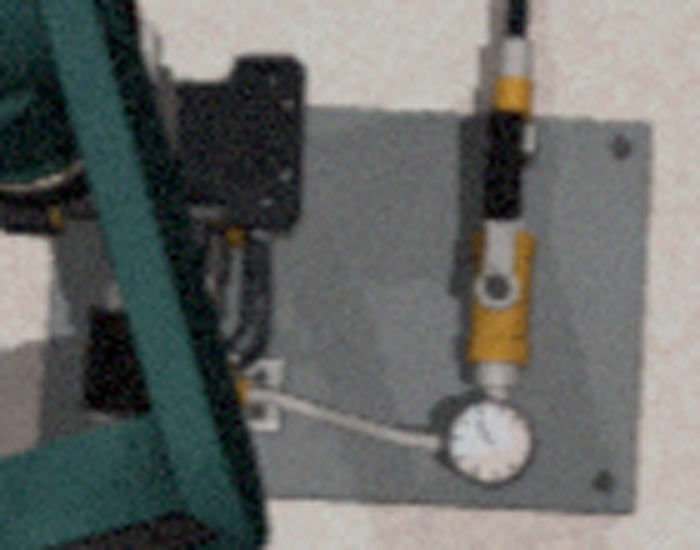

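The shaft covers the middle of both lips: upper crop (315,335) and lower (297,460). The lever is still in line with the pipe. The arm is at rest and the force is about 4 N. Handing in.

```bash
python3 -c "
from bench import job,robot
job.close_job(); o=robot.get_obs(); print(o['time'],o['tool_pos'],o['width'],o['wrist_force'])"
```

```text
the job is handed in; nothing more can be done
the job is handed in; nothing more can be done
```

I opened the air valve to its stop, then took the guide shaft from the rack and passed it nose down through the upper and lower bushings. I handed the job in at about 15 s, with the gripper still holding the shaft upright by its grip. No verdict was reported.

- **Valve:** it stopped firmly at about 18 N with no further movement. In the last top picture the lever lies in line with the pipe.
- **Shaft position:** the last scene picture shows the shaft through both brass lips. I work out the lower end at about 33 mm above the table, so 17 mm below the lower block and 19 mm clear of the plate. That figure comes from the tool height and the depth at which I gripped the shaft, because the blocks hide the end from the camera.
- **Grip and forces:** the fingers are 17.4 mm apart on the 18 mm grip, the tool tilt is under 0.003 rad and the arm was at rest. About 4 N on the wrist suggests the shaft rests lightly against a bushing wall.
- **Other objects:** I saw no contact with the other two shafts or the loose things. I did not measure their positions again at the end.
- **Disagreements:** the two cameras differed by up to about 8 mm along x, so I relied on the top camera and on comparing positions within the scene picture. Early on, the arm fell about 1 cm short of my planned positions because steps were limited, so I worked from the measured pose after that.

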